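Let the beads out of the lever dispenser

ROBOT

A 6-joint arm with a two-finger parallel gripper is mounted at the origin on a cart in front of the work surface, level with it; the furniture and walls round the work are solid. World frame = base frame: x ahead of the robot, y to its left, z up, the work surface at z = 0. Lengths are in m, angles in rad, forces in N, time in s.
With the tool pointing down it reaches from about 0.35 to 0.85 m from the base axis. Payload 8.1 kg.
Tool frame: the origin (TCP) lies at the very end of the fingers, on their centre line; the grasp point (between the pads) lies 19 mm behind it; z points along the fingers, y is the line along which they close (so a half turn about z gives the same grasp; the last joint's range is limited). The gripper opens to 93 mm and grips with 3 to 60 N. Pads are 15 mm wide; open, the fingers measure 128 mm over their backs; the gripper's body (75 mm by 188 mm) begins 65 mm behind the grasp point.
Start: joints at [-1.284, 0.13, 1.488, -0, 1.523, -0.085], TCP at [0.218, -0.559, 0.219] pointing down, gripper open.
Joint ranges: [-2.96, 2.96], [-0.89, 2.26], [0.02, 2.5], [-1.34, 4.48], [0, 2.73], [-2.66, 2.66]. Speed limits (rad/s): [2.39, 2.39, 2.79, 3.14, 3.14, 3.14].

INTERFACE

Orientations are given as a rotation vector (axis times angle).
In Python, from plant import read_state, eyes, workorder gives the robot as it stands. The module is installed in compiled form; this text tells all that it offers.
- The arm moves only by the tool play_rows, never from a script. Its argument "targets" is one flat list of numbers, 4 for each row, row after row: the shift along the tool's x, y, z in cm, then the turn about the tool's z in degrees. In form: [dx, dy, dz, roll, dx, dy, dz, roll, ...]. A call has 1 to 8 rows; each row is the pose to reach, as a shift and turn from the pose commanded when the call began, along the tool's axes at that moment; what a row does not reach only later rows make up. A row lasts 1/12 s, in which the tool goes at most 41.7 mm and 7.16 degrees, less where a joint would pass 70% of its speed; a pose out of reach is approached as far as the arm can. A call with a gripper value outside its range is refused whole. "grip" is the finger opening in cm, from 0 to 9.3, set as the call begins (left out, the last holds). The fingers move at their own pace and stop on an object; "grip_force" is the grip in N (left out, the last holds). Time passes only in rows, so rows that repeat a pose let the fingers close. It gives the time, the measured TCP pose, the force, the opening and the grip force at its end, in the units of the state.
- read_state(): the state, without advancing time (a new reading comes with each control period).
- eyes.read_camera(name): name is "side" or "top" or "wrist"; returns a dict with "image" (400x640x3 uint8, red, green, blue), "vfov" (degrees; the focal length in pixels is half the picture's height over the tangent of half this angle, whatever the lens; pixels are square), "cx", "cy" (the principal point, pixels), "cam_to_world" (4x4, takes a point from camera to world coordinates); the wrist camera has in their place "T_tool_cam" (4x4, takes a point from camera to tool coordinates, whose origin is the TCP and whose axes are the flange's). Camera axes: x right, y up, looking along -z (the intrinsics and any distortion apply to the point x, -y, -z); pixel columns grow to the right and rows downward; lengths in m; the calibration is good to about 2 mm. A picture is of the moment at which its call begins: read the wrist's pose just before it. There is no depth.
- workorder.close_job(): hands the job in; it is judged then, once.
The state is a dict: "t": time; "q": joint angles; "dq": joint speeds; "joint_torque": joint torques, N m; "tool_pos": TCP position; "orientation": TCP orientation; "force": force on the tool from outside, world axes, zero at the start; "wrist_torque": the same for the moment, N m; "opening": finger opening in m; "gripper_force": force on a finger pad.
Only numpy, scipy, OpenCV 4.12 (cv2) and the standard library are available. Lean on these libraries where they do the work, as an engineer would, in place of code of your own. Each camera call takes 0.05 s, during which the arm holds its last target. There are 200 camera calls.

TASK

Push the dark wooden tray under the chute of the bead dispenser until it is fully home against the two rubber stops, then press down the red pad of the rocking lever and keep it down until all three beads have rolled into the tray, and let go so the gate shuts. Only push and press: do not lift or tip the tray, do not touch the beads or the brass gate, and leave the other things where they stand.

Things in the scene. Friction and masses are not known exactly. Their poses are not given: they have to be found in the camera images.
- dispenser: Plywood bead dispenser, fixed to the table. Origin: on the table top under the gate, midway across the chute; x points up the chute (roughly away from the robot), y toward the lever's red pad, z up. The chute floor is 46 mm wide and 52 mm high at the gate, rises at 0.28 rad to an end wall at x = 135 mm; side walls 20 mm. Two front legs with black rubber stops at x = 5, y = +-38 mm stop the tray.
- lip (a point): End of the chute's open lip, middle of the floor's upper edge: dispenser x = -22 mm, 46 mm above the table; the lip's underside there is 40 mm above the table.
- pivot (a point): Pivot of the rocking lever: dispenser x = 0, y = 100, z = 135 mm, axis level along the dispenser's x. It sits between two fixed plywood cheeks, 146 mm high, within x = +-23 mm and y = 87 to 113 mm. The lever runs along y from the gate (y = 0) to the red pad.
- tray_home (a point): Where the tray's origin stands when the tray is fully home against both rubber stops: dispenser x = -45 mm, y = 0, on the table. Axes as the dispenser's.
- tray: Loose dark wooden open tray, outside 100 (x) by 100 (y) by 34 mm high, walls and floor 5 mm, about 0.35 kg. Origin: centre of its underside; z up. Starts 35 to 60 mm short of home along the dispenser's x, on the lip's side, up to 12 mm off sideways and turned up to 0.15 rad. It slides and passes under the lip; the wall to push is at its own x = -50 mm.
- pad_top (a point): Centre of the top face of the red round pad, 34 mm across, on the lever's end away from the gate. Gate shut: at dispenser x = 0, y about 175, z about 165 mm, the face sloping 0.26 rad up toward +y. Fully pressed: about 42 mm lower, sloping 0.26 rad the other way, and within 6 mm of the same place seen from above.
- lever (a joint): Angle of the rocking lever in rad: 0 gate shut, grows as the red pad is pressed down, 0.52 at its stop. A spring shuts it again when let go; the pad needs about 2 N to start and 5 N at the stop. From 0.35 on the beads pass freely under the gate.
- gate_edge (a point): Brass gate plate, 40 mm wide, 52 mm high, 5 mm thick, fixed to the other end of the lever, hanging across the chute's mouth with its lower edge about 7 mm above the floor while shut. This point: middle of its lower edge, at dispenser x = 0.
- bead_1_center (a point): Centre of the red painted wooden bead, a 28 mm ball of 14 g. The three beads wait in a row in the chute behind the gate, red in front, and roll out by themselves when the gate is up.
- bead_2_center (a point): Centre of the blue painted wooden bead, a 28 mm ball of 14 g. The three beads wait in a row in the chute behind the gate, red in front, and roll out by themselves when the gate is up.
- bead_3_center (a point): Centre of the yellow painted wooden bead, a 28 mm ball of 14 g. The three beads wait in a row in the chute behind the gate, red in front, and roll out by themselves when the gate is up.
- stamp: Bystander: wooden hand stamp with a round knob, 31 x 37 mm, 74 mm high, standing between tray and lever side, about 110 mm to the tray's +y side. Origin: centre of its underside.
- jar: Bystander: amber candle jar with black lid, 60 mm across, 66 mm high. Origin: centre of its underside.
- tape: Bystander: roll of brown paper tape, 69 mm across, 50 mm high. Origin: centre of its underside.
- glue_stick: Bystander: grey-green glue stick standing up, 27 mm across, 87 mm high. Origin: centre of its underside.
- egg: Bystander: wooden egg standing up, 43 mm across, 57 mm high. Origin: centre of its underside.
- bead_1: The red bead itself (its origin turns as it rolls: use its centre).
- bead_2: The blue bead itself (its origin turns as it rolls: use its centre).
- bead_3: The yellow bead itself (its origin turns as it rolls: use its centre).

How it is judged:
On the way, in this order (a step that is already met when the one before it is completed fails the run):
1. the tray is home under the chute while the gate is shut (x of tray in the frame of tray_home between -0.01 and 0.008 m and y of tray in the frame of tray_home between -0.032 and 0.032 m and value of joint lever below 0.08 rad), for 0.2 s.
2. the lever is pressed so that the gate is up, with the tray still home (x of tray in the frame of tray_home between -0.01 and 0.008 m and y of tray in the frame of tray_home between -0.032 and 0.032 m and value of joint lever above 0.35 rad), for 0.2 s.
At the end, for the whole second after the job is handed in: The tray stands flat and at rest at home under the chute (within about 10 mm along the chute and 32 mm sideways), all three beads lie in it, and the lever has sprung back so the gate is shut (below 0.06 rad) (x of tray in the frame of tray_home between -0.01 and 0.008 m and y of tray in the frame of tray_home between -0.032 and 0.032 m and x of bead_1_center in the frame of tray between -0.045 and 0.045 m and y of bead_1_center in the frame of tray between -0.045 and 0.045 m and z of bead_1_center in the frame of tray between 0 and 0.032 m and x of bead_2_center in the frame of tray between -0.045 and 0.045 m and y of bead_2_center in the frame of tray between -0.045 and 0.045 m and z of bead_2_center in the frame of tray between 0 and 0.032 m and x of bead_3_center in the frame of tray between -0.045 and 0.045 m and y of bead_3_center in the frame of tray between -0.045 and 0.045 m and z of bead_3_center in the frame of tray between 0 and 0.032 m and value of joint lever below 0.06 rad and linear speed of tray below 0.02 m/s and angle between tray's own z axis and vertical below 0.06 rad); the robot touches nothing.
It fails at once if the tray was lifted or tipped (height (world z) of tray above 0.015 m or angle between tray's own z axis and vertical above 0.25 rad).
It fails at once if the robot touched a bead (contact force between any of the fingers, the arm and bead_1 above 0.5 N or contact force between any of the fingers, the arm and bead_2 above 0.5 N or contact force between any of the fingers, the arm and bead_3 above 0.5 N).
It fails at once if the robot touched the gate itself (contact force between any of the fingers, the arm and lever_c3 above 1 N).
It fails at once if a bystander was moved or toppled (distance of any of stamp, jar, tape, glue_stick, egg from where it was at the start of the episode above 0.025 m or angle between any of stamp, jar, tape, glue_stick, egg's own z axis and vertical above 0.4 rad).
It also fails if it takes over 48 s, if anything falls off the work surface, if the arm or the gripper's body presses on something with over 40 N, if the wrist force passes 120 N, or if a joint passes its speed limit or range.

## Working session

There is one attempt and no reset: what is moved stays moved. The work goes in short steps, Python scripts to look and compute and a tool call to move; the robot and the scene stay as the last step left them, time stands still between calls to the robot, and variables do not carry over. Pictures are saved under pics/ and viewed, at most 10 in all, crops included, and the job is handed in when it is done.

Besides the shell and the picture viewer there is one more tool, called after "Call:" as name(argument=value, ...), one argument or row to a line, values as JSON. play_rows: Moves the arm, as the interface text tells. Its arguments: {"type":"object","properties":{"targets":{"type":"array"},"grip":{"type":"number"},"grip_force":{"type":"number"}},"required":["targets"]}

```bash
mkdir -p pics; cat > h.py <<'E'
import numpy as np, cv2
from plant import read_state, eyes, workorder
from scipy.spatial.transform import Rotation as R
def cam(n):
    s=read_state(); c=eyes.read_camera(n)
    if 'cam_to_world' in c: T=np.array(c['cam_to_world'])
    else:
        W=np.eye(4);W[:3,:3]=R.from_rotvec(s['orientation']).as_matrix();W[:3,3]=s['tool_pos'];T=W@np.array(c['T_tool_cam'])
    c['T']=T; c['f']=200/np.tan(np.radians(c['vfov'])/2); return c
def ray(c,u,v,z):
    d=c['T'][:3,:3]@np.array([(u-c['cx'])/c['f'],-(v-c['cy'])/c['f'],-1]);o=c['T'][:3,3]
    return o+d*(z-o[2])/d[2]
def proj(c,p):
    q=c['T'][:3,:3].T@(np.array(p)-c['T'][:3,3]);return c['cx']+c['f']*q[0]/-q[2],c['cy']-c['f']*q[1]/-q[2]
def save(c,n): cv2.imwrite('pics/'+n,c['image'][:,:,::-1])
E
python3 - <<'E'
from h import *
for n in('top','side'):
    c=cam(n);save(c,n+'.png');print(n,{k:v for k,v in c.items() if k not in('image','T')})
print(read_state())
E
```

```text
top {'vfov': 45.59377031571571, 'cx': 311.55346370107344, 'cy': 196.30584662157807, 'cam_to_world': array([[-1.24358155e-02,  9.75745942e-01, -2.18552529e-01,
         3.07570100e-01],
       [-9.99919816e-01, -1.26575314e-02,  3.85643681e-04,
         9.42416940e-02],
       [-2.39004524e-03,  2.18539800e-01,  9.75825109e-01,
         1.36763221e+00],
       [ 0.00000000e+00,  0.00000000e+00,  0.00000000e+00,
         1.00000000e+00]]), 'f': np.float64(475.85361268908235)}
side {'vfov': 43.233139590260265, 'cx': 312.9681748954077, 'cy': 191.41218381653565, 'cam_to_world': array([[-0.98941511, -0.1216204 ,  0.07915943,  0.65068682],
       [ 0.14435583, -0.76926476,  0.62240913,  0.71348196],
       [-0.01480309,  0.62724812,  0.77867879,  0.92509651],
       [ 0.        ,  0.        ,  0.        ,  1.        ]]), 'f': np.float64(504.7158390638453)}
{'t': 0.1, 'q': array([-1.28440186e+00,  1.31073123e-01,  1.48914386e+00, -2.31859645e-05,
        1.52299851e+00, -8.53542127e-02]), 'dq': array([ 0.00043066, -0.0040694 , -0.00191803,  0.00100917,  0.00072035,
        0.00080556]), 'joint_torque': array([ 1.86669458e-03, -5.61340570e+01, -4.93096626e+01,  7.71010900e-02,
        2.91282905e-02, -8.32071419e-05]), 'tool_pos': array([ 0.21784332, -0.55851887,  0.21771438]), 'orientation': array([-3.08589396e+00, -5.80288569e-01,  2.91854580e-04]), 'force': array([-0.05827728, -0.32598218, -0.33374194]), 'wrist_torque': array([-0.00836459,  0.06534365, -0.01123689]), 'gripper_force': 0.0, 'opening': 0.09312849841065841}
```

View pics/top.png

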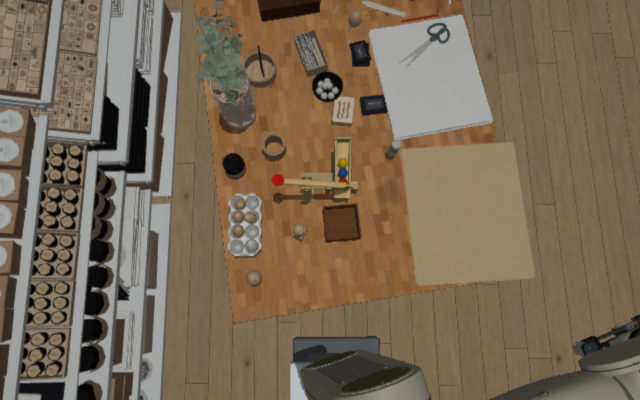

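View pics/side.png

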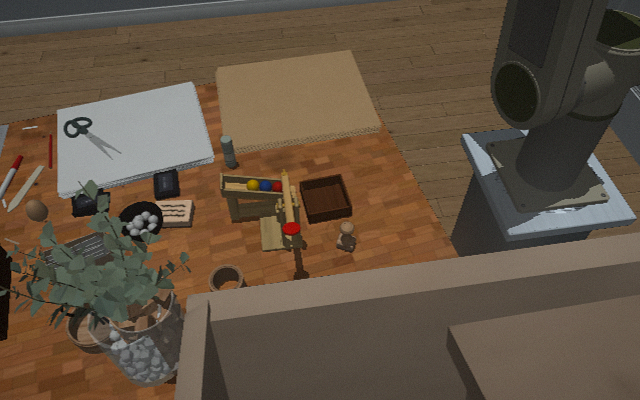

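Top view: the tray is at about (341,223), the pad at (278,180), the beads at (343,162–183) and the stamp at (299,231). In the side view the pad is at (291,229) and the tray at (326,198).

```bash
python3 - <<'E'
from h import *
t=cam('top');s=cam('side')
def blob(c,lo,hi,box,n=1):
    x0,y0,x1,y1=box;h=cv2.cvtColor(c['image'],cv2.COLOR_RGB2HSV)[y0:y1,x0:x1]
    m=cv2.inRange(h,lo,hi);k,l,st,ce=cv2.connectedComponentsWithStats(m)
    i=1+np.argmax(st[1:,4]);return ce[i]+[x0,y0],st[i]
def tri(a,b):
    A=[];B=[]
    M=np.zeros((3,3));v=np.zeros(3)
    for c,p in((t,a),(s,b)):
        o=c['T'][:3,3];d=ray(c,*p,0)-o;d/=np.linalg.norm(d);P=np.eye(3)-np.outer(d,d);M+=P;v+=P@o
    return np.linalg.solve(M,v)
red=((0,200,120),(6,255,255));
a,_=blob(t,*red,(265,170,292,192));b,_=blob(s,*red,(278,218,305,240));pad=tri(a,b);print('pad',a,b,pad,proj(t,pad),proj(s,pad))
for n,lo,hi in(('y',(20,180,90),(32,255,255)),('b',(105,150,60),(125,255,255))):
    a,sa=blob(t,lo,hi,(330,150,360,195));b,sb=blob(s,lo,hi,(240,175,290,200));p=tri(a,b);print(n,a,b,p,sa[4],sb[4],ray(t,*a,.08))
c=t
h=cv2.cvtColor(t['image'],cv2.COLOR_RGB2HSV)
print(h[223,341],h[223,370],h[260,341])
m=np.zeros(h.shape[:2],np.uint8);m[200:248,315:368]=(t['image'][200:248,315:368].sum(2)<210)*255
m=cv2.morphologyEx(m,cv2.MORPH_OPEN,np.ones((3,3)))
k=max(cv2.findContours(m,0,2)[0],key=cv2.contourArea);r=cv2.minAreaRect(k);print(r)
print(np.array([ray(t,*q,.034)for q in cv2.boxPoints(r)]).round(3))
cr=t['image'][130:280,220:400];cv2.imwrite('pics/crop.png',cv2.resize(cr,None,fx=4,fy=4,interpolation=2)[:,:,::-1])
E
```

```text
pad [277.3826087  179.45217391] [290.98773006 227.50306748] [0.62458393 0.18232267 0.16262699] (np.float64(277.4879611296944), np.float64(179.15830628058202)) (np.float64(291.41361319369275), np.float64(227.63251614588216))
y [342.52173913 162.30434783] [252.08910891 184.23762376] [0.69149172 0.00551508 0.0888688 ] 69 101 [0.69299404 0.00526224 0.08      ]
b [342.28 172.36] [264.7625 185.025 ] [0.66449887 0.00639621 0.08202134] 50 80 [0.6636449  0.00672268 0.08      ]
[ 13 169  86] [ 15 140 138] [ 15 133 152]
((341.15863037109375, 222.90347290039062), (37.03828430175781, 36.37392044067383), 85.2363510131836)
[[ 0.578  0.066  0.034]
 [ 0.585 -0.038  0.034]
 [ 0.479 -0.043  0.034]
 [ 0.472  0.059  0.034]]
```

View pics/crop.png

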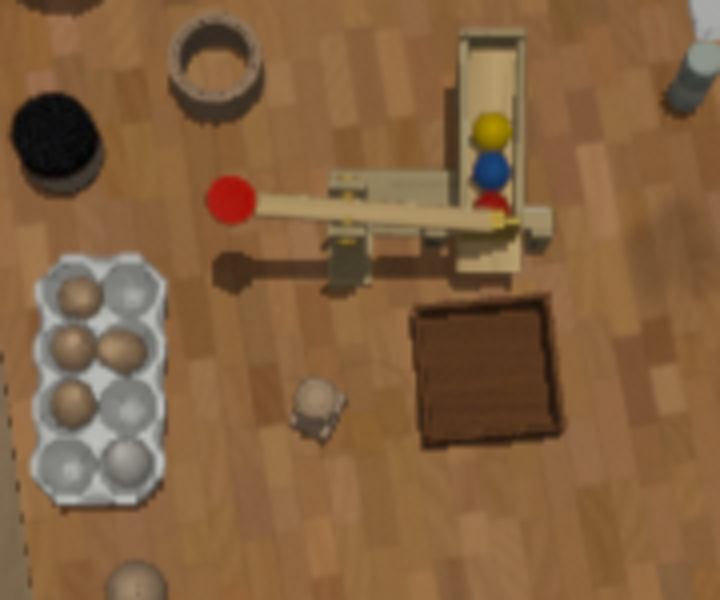

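The crop shows the dispenser nearly aligned with world x. Its lip is at about (342,198) and its end wall at about (343,138). The tray is turned slightly, and the stamp is well clear at its +y side.

```bash
python3 - <<'E'
from h import *
t=cam('top')
g=lambda u,v,z:ray(t,220+u/4-.4,130+v/4-.4,z).round(4)
print('lip',g(488,271,.046),'lipL',g(456,271,.046),'lipR',g(519,271,.046))
print('endL',g(460,33,.111),'endR',g(525,33,.111))
print('stamp',g(317,395,.06),'shadow')
print('glue',g(705,60,.087),'tape',g(215,55,.05))
s=read_state();M=R.from_rotvec(s['orientation']).as_matrix();print(M.round(3))
E
```

```text
lip [0.5994 0.0083 0.046 ] lipL [0.5997 0.0311 0.046 ] lipR [ 0.5991 -0.0137  0.046 ]
endL [0.7548 0.0276 0.111 ] endR [ 0.7542 -0.0176  0.111 ]
stamp [0.5098 0.1301 0.06  ] shadow
glue [ 0.741  -0.1463  0.087 ] tape [0.7621 0.2029 0.05  ]
[[ 0.932  0.363 -0.   ]
 [ 0.363 -0.932  0.001]
 [ 0.    -0.001 -1.   ]]
```

Call:
play_rows(
  targets=[40.8, -45, 0, 22.4, 40.8, -45, 0, 22.4, 40.8, -45, 0, 22.4, 40.8, -45, 0, 22.4, 40.8, -45, 0, 22.4, 40.8, -45, 0, 22.4, 40.8, -45, 0, 22.4, 40.8, -45, 0, 22.4],
  grip=5,
)

```text
t: 0.92
tool_pos: [0.337, -0.2458, 0.2186]
orientation: [3.141, -0.031, 0.001]
force: [1.6, 0.1, -0.1]
opening: 0.0507
gripper_force: 0.0
```

Call:
play_rows(
  targets=[9.3, -25.5, 0, 0, 9.3, -25.5, 0, 0, 9.3, -25.5, 0, 0, 9.3, -25.5, 0, 0, 9.3, -25.5, 0, 0, 9.3, -25.5, 0, 0, 9.3, -25.5, 0, 0, 9.3, -25.5, 0, 0],
)

```text
t: 1.58
tool_pos: [0.4355, 0.0095, 0.2186]
orientation: [-3.14, 0.023, -0.001]
force: [1.1, -0.2, 0.9]
opening: 0.0503
gripper_force: 0.0
```

```bash
python3 - <<'E'
from h import *
c=cam('wrist');save(c,'w1.png');s=read_state();print(s['tool_pos'],s['orientation'],s['force'])
p=s['tool_pos'];print(proj(c,p),proj(c,[p[0],p[1],.034]), proj(c,[.475,.008,.034]))
E
```

```text
[0.43493656 0.00753091 0.21852987] [-3.14129222e+00  2.34441837e-02  5.35150878e-04] [-0.41621871  0.02894646 -0.24025723]
(np.float64(322.743581440433), np.float64(247.87906040282522)) (np.float64(320.8206625317419), np.float64(182.05573626114526)) (np.float64(319.9718007806566), np.float64(147.25957588112823))
```

View pics/w1.png

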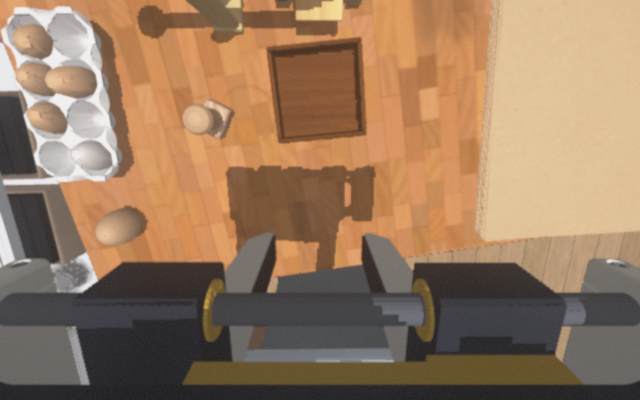

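The wrist view shows the tray's near wall at about (320,138), straight ahead. The stamp at (205,118) is clear of the finger path. Next: go down, then push.

Call:
play_rows(
  targets=[0, 0, 20.6, 0, 0, 0, 20.6, 0, 0, 0, 20.6, 0, 0, 0, 20.6, 0, 0, 0, 20.6, 0, 0, 0, 20.6, 0, 0, 0, 20.6, 0],
)

```text
t: 2.22
tool_pos: [0.432, 0.0049, 0.011]
orientation: [-3.141, 0.032, 0.01]
force: [0.4, 0.0, 1.3]
opening: 0.0502
gripper_force: 0.0
```

Call:
play_rows(
  targets=[1, 0, 0, 0, 2, 0, 0, 0, 3, 0, 0, 0, 3.7, 0, 0, 0, 4.4, 0, 0, 0, 5, 0, 0, 0, 5.5, 0, 0, 0, 6, 0, 0, 0],
)

```text
t: 2.88
tool_pos: [0.495, 0.0043, 0.0131]
orientation: [3.141, -0.03, -0.001]
force: [-5.5, -0.6, 3.4]
opening: 0.0498
gripper_force: 2.4
```

Call:
play_rows(
  targets=[0.4, 0, 0, 0, 0.8, 0, 0, 0, 1.1, 0, 0, 0, 1.4, 0, 0, 0, 1.7, 0, 0, 0, 1.8, 0, 0, 0, 1.9, 0, 0, 0, 2, 0, 0, 0],
)

```text
t: 3.55
tool_pos: [0.5146, 0.0041, 0.0126]
orientation: [-3.141, 0.03, 0.001]
force: [-4.3, 0.3, 3.4]
opening: 0.0499
gripper_force: 2.0
```

Call:
play_rows(
  targets=[0.1, 0, 0, 0, 0.2, 0, 0, 0, 0.3, 0, 0, 0, 0.4, 0, 0, 0],
)

```text
t: 3.88
tool_pos: [0.5178, 0.004, 0.0125]
orientation: [-3.141, 0.03, 0.004]
force: [-13.5, 0.2, 11.0]
opening: 0.05
gripper_force: 6.8
```

Call:
play_rows(
  targets=[0.1, 0, 0, 0, 0.1, 0, 0, 0, 0.1, 0, 0, 0],
)

```text
t: 4.13
tool_pos: [0.5178, 0.004, 0.0125]
orientation: [-3.141, 0.03, 0.007]
force: [-13.9, 1.0, 12.1]
opening: 0.0501
gripper_force: 7.2
```

```bash
python3 - <<'E'
from h import *
s=read_state();print(s['tool_pos'],s['force'])
c=cam('side');cv2.imwrite('pics/s2.png',cv2.resize(c['image'][140:300,200:400],None,fx=3.5,fy=3.5,interpolation=2)[:,:,::-1])
E
```

```text
[0.51776713 0.00403131 0.01246915] [-13.91816463   0.97627804  12.13509552]
```

View pics/s2.png

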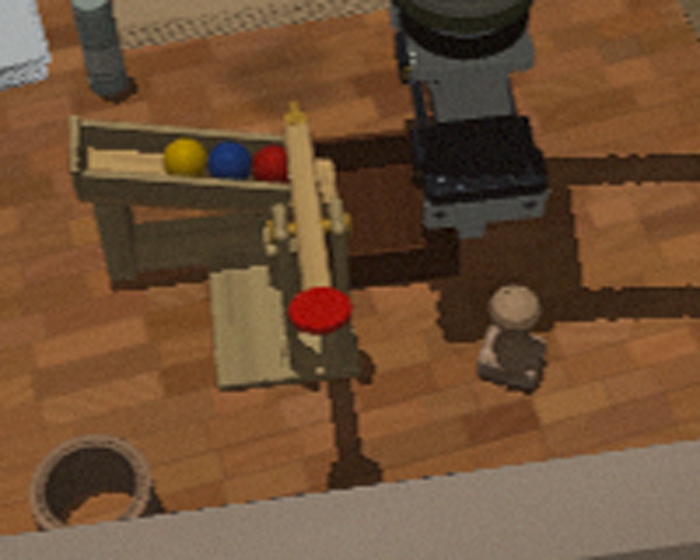

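The side view shows the tray under the chute, the gate shut and the stamp untouched. The arm has stalled against the stops with 14 N. Next: back off and raise.

Call:
play_rows(
  targets=[-1, 0, 0, 0, -3, 0, 0, 0, -6, 0, 0, 0, -7, 0, -4, 0, -7, 0, -8, 0, -7, 0, -12, 0, -7, 0, -16, 0, -7, 0, -20, 0],
)

```text
t: 4.85
tool_pos: [0.45, 0.0053, 0.2151]
orientation: [3.141, -0.03, 0.004]
force: [1.2, 0.0, -0.1]
opening: 0.0502
gripper_force: 0.0
```

```bash
python3 - <<'E'
from h import *
s=read_state();print(s['tool_pos'],s['orientation'],s['force'],s['t'])
c=cam('wrist');save(c,'w2.png')
for p in([.527,.009,.034],[.6246,.1823,.1627],[.527,.059,.034],[.527,-.041,.034]):print(proj(c,p))
E
```

```text
[0.45001589 0.00529314 0.21507004] [ 3.14131794 -0.0301295   0.00382092] [ 1.1860725   0.00856177 -0.09240152] 4.85
(np.float64(314.13795086339064), np.float64(113.12168981866384))
(np.float64(19.113760733490153), np.float64(-52.12447488058197))
(np.float64(268.1102106241108), np.float64(114.03715648686666))
(np.float64(360.2401610110226), np.float64(112.20474198457005))
```

View pics/w2.png

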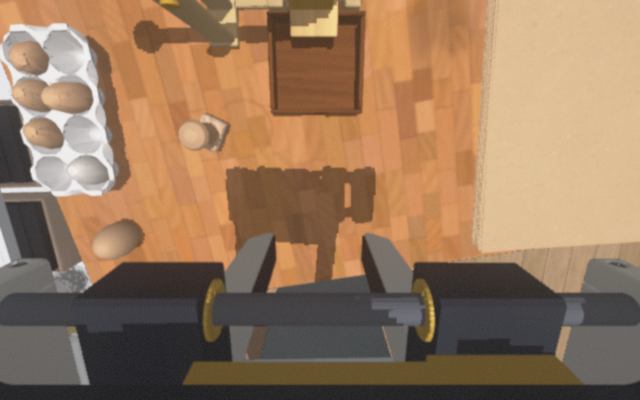

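The wrist view shows the tray square under the lip with its near edge at row 113, which is the predicted home position. Next: close the fingers and go above the pad.

Call:
play_rows(
  targets=[0, 0, -2, 0, 17.1, -18, -2, 0, 17.1, -18, -2, 0, 17.1, -18, -2, 0, 17.1, -18, -2, 0, 17.1, -18, -2, 0, 17.1, -18, -2, 0, 17.1, -18, -2, 0],
  grip=0,
)

```text
t: 5.57
tool_pos: [0.6269, 0.1869, 0.2278]
orientation: [-3.14, 0.025, 0.005]
force: [0.8, 0.1, -1.4]
opening: 0.0021
gripper_force: 0.0
```

Call:
play_rows(
  targets=[0, 0, 2, 0, 0, 0, 4, 0, 0, 0, 5, 0, 0, 0, 5, 0],
)

```text
t: 5.9
tool_pos: [0.6225, 0.1815, 0.1789]
orientation: [3.14, -0.03, -0.008]
force: [0.2, -0.4, -0.8]
opening: 0.0004
gripper_force: 0.0
```

```bash
python3 - <<'E'
from h import *
s=read_state();print(s['tool_pos'],s['orientation'],s['force'],s['t'],s['opening'])
c=cam('side');cv2.imwrite('pics/s3.png',cv2.resize(c['image'][140:300,200:400],None,fx=3.5,fy=3.5,interpolation=2)[:,:,::-1])
E
```

```text
[0.62251699 0.18153065 0.1789281 ] [ 3.14040977 -0.03025678 -0.00760369] [ 0.22615175 -0.39639193 -0.8252578 ] 5.9 0.000398584385383809
```

View pics/s3.png

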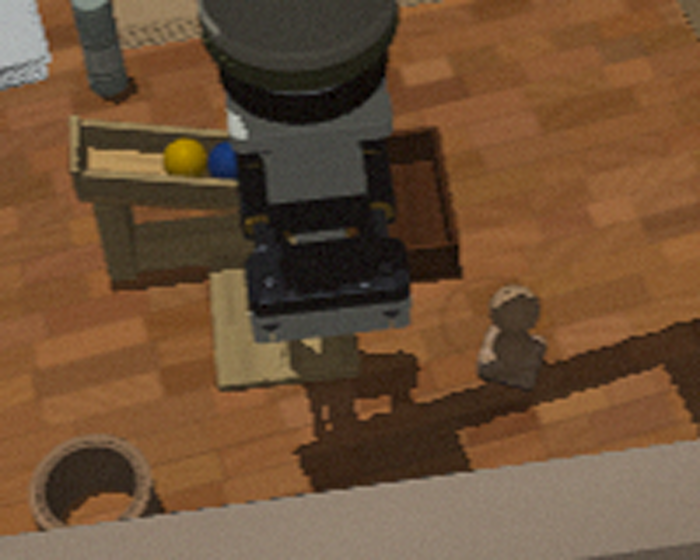

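The gripper is above the pad, with the tray and stamp undisturbed. Now the press.

Call:
play_rows(
  targets=[0, 0, 1, 0, 0, 0, 2, 0, 0, 0, 2.7, 0, 0, 0, 3.4, 0, 0, 0, 4, 0, 0, 0, 4.4, 0, 0, 0, 4.8, 0, 0, 0, 5.0, 0],
)

```text
t: 6.62
tool_pos: [0.6245, 0.1826, 0.1326]
orientation: [-3.141, 0.03, -0.001]
force: [1.8, 3.9, 6.4]
opening: 0.0006
gripper_force: 2.8
```

Call:
play_rows(
  targets=[0, 0, 0, 0, 0, 0, 0, 0, 0, 0, 0, 0, 0, 0, 0, 0, 0, 0, 0, 0, 0, 0, 0, 0, 0, 0, 0, 0, 0, 0, 0, 0],
)

```text
t: 7.28
tool_pos: [0.6245, 0.1826, 0.1331]
orientation: [-3.141, 0.03, -0.002]
force: [1.5, 5.6, 4.9]
opening: 0.0007
gripper_force: 2.7
```

Call:
play_rows(
  targets=[0, 0, 0, 0, 0, 0, 0, 0, 0, 0, 0, 0, 0, 0, 0, 0, 0, 0, 0, 0, 0, 0, 0, 0, 0, 0, 0, 0, 0, 0, 0, 0],
)

```text
t: 7.95
tool_pos: [0.6245, 0.1826, 0.1331]
orientation: [-3.141, 0.03, -0.001]
force: [-0.1, 5.3, 4.3]
opening: 0.0005
gripper_force: 2.7
```

```bash
python3 - <<'E'
from h import *
c=cam('top');d=cam('side')
a=cv2.resize(c['image'][130:280,220:400],(480,400),interpolation=2);b=cv2.resize(d['image'][140:300,200:400],(320,256))
o=np.zeros((400,800,3),np.uint8);o[:,:480]=a;o[:256,480:]=b
cv2.imwrite('pics/p.png',o[:,:,::-1])
E
```

```text
(no output)
```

View pics/p.png

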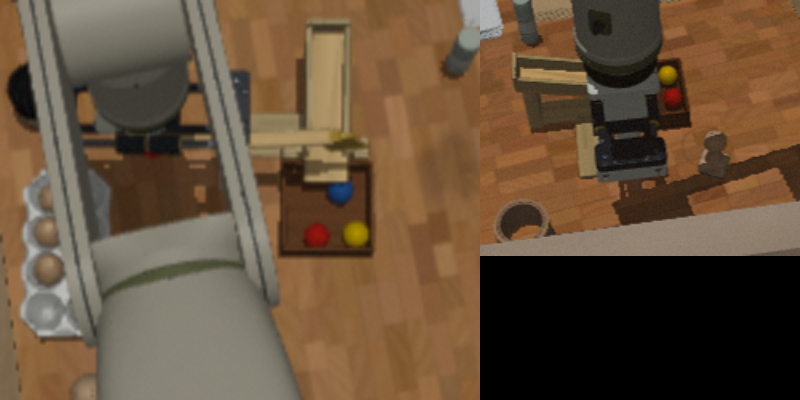

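All three beads are in the tray: red at (316,235), yellow at (356,233) and blue at (340,190). The chute is empty. Next: let go.

Call:
play_rows(
  targets=[0, 0, -1, 0, 0, 0, -2, 0, 0, 0, -3, 0, 0, 0, -4, 0, 0, 0, -6, 0, 0, 0, -8, 0, 0, 0, -10, 0, 0, 0, -12, 0],
)

```text
t: 8.72
tool_pos: [0.6238, 0.1818, 0.254]
orientation: [3.141, -0.03, -0.001]
force: [-0.2, 0.1, -0.9]
opening: 0.0004
gripper_force: 0.0
```

Call:
play_rows(
  targets=[-4, 0, 0, 0, -8, 0, 0, 0, -12, 0, 0, 0, -14, 0, 0, 0, -14, 0, 0, 0, -14, 0, 0, 0, -14, 0, 0, 0, -14, 0, 0, 0],
)

```text
t: 9.38
tool_pos: [0.485, 0.1845, 0.2529]
orientation: [3.141, -0.031, 0.001]
force: [0.2, -0.3, -0.1]
opening: 0.0006
gripper_force: 0.0
```

```bash
python3 - <<'E'
from h import *
c=cam('top');d=cam('side')
a=cv2.resize(c['image'][130:280,220:400],(480,400),interpolation=2);b=cv2.resize(d['image'][140:300,200:400],(320,256))
o=np.zeros((400,800,3),np.uint8);o[:,:480]=a;o[:256,480:]=b
cv2.imwrite('pics/p2.png',o[:,:,::-1])
E
```

```text
(no output)
```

View pics/p2.png

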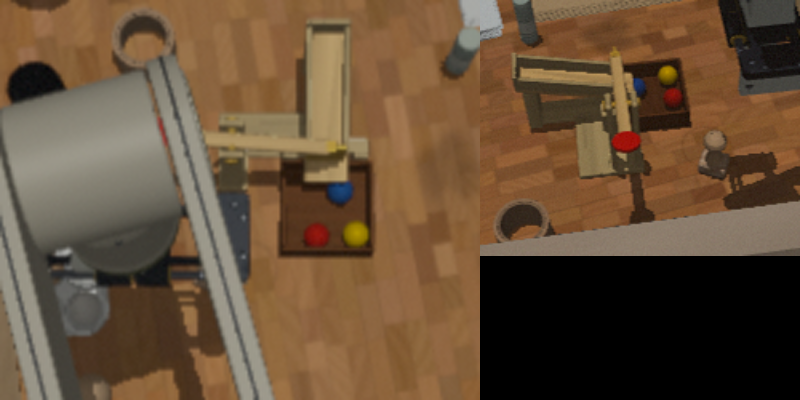

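The gate is shut, all three beads lie in the tray at home, and the arm is clear of everything.

```bash
python3 -c "
from plant import workorder;print(workorder.close_job())"
```

```text
the job is handed in; nothing more can be done
None
```

The job is handed in: in the last pictures the tray stood home under the chute with all three beads in it, the gate was shut and the arm was clear; the hand-in returned no verdict.

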